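# Hang the hook-on caddy in the notch of the pan rail

### The job

Pick up the small steel caddy by its black grip and hook its bent lip over the notched rail on the pan's near rim, well to one side of the notch, so that the caddy hangs inside the pan and rests on the plain top edge of the rail. Then slide it gently along the rail, keeping it in light contact, until it drops into the notch, and let go with it fully seated there. Do not shove the pan or press hard, and leave the other things on the tables alone.

Things in the scene. Friction and masses are not known exactly. Their poses are not given: they have to be found in the camera images.
- caddy: small open steel caddy standing upright on the right-hand table (top at 4 mm): box 56 (x) x 72 (y) x 62 (z) mm, 0.2 to 0.33 kg. Origin: centre of the box's underside; z up; -x is its hook side, at the start roughly toward the robot. From the wall at x = -28 mm a neck 40 mm wide rises to a level bridge, which runs toward -x to a bent-down lip; a black grip plate stands on the bridge
- grip_mid (a point): middle of the caddy's black grip (x -30, y 0, z 113 mm in the caddy's frame), a plate 10 (x) x 40 (y) mm standing from z = 91 to 136 mm; pinch its 10 mm thickness across the caddy's x
- hook_under (a point): middle of the underside of the caddy's bridge (x -34, y 0, z 86 mm in the caddy's frame). The bridge is 40 mm wide (y) and 5 mm thick. Between neck (x = -28) and lip (x = -41) is a gap of 13 mm that goes over the rail
- lip_tip (a point): lowest point of the caddy's bent lip (x -45.5, y 0, z 62.5 mm in the caddy's frame). The lip is 3 mm thick and 40 mm wide, inner face at x = -41, its lowest 8 mm flared outward to x = -47
- pan: deep stainless pan standing loose on the left-hand table, 150 (x) x 344 (y) x 105 (z) mm, 3 mm walls, about 3 kg. Origin: centre of its underside, z up; its near long wall is at -x, roughly toward the robot. An aluminium rail 8 mm thick and 280 mm long is clamped on the near rim, lower edge 90 mm and plain top 116 mm above the pan's underside
- rail_line (a point): point fixed to the pan at mid-thickness of the rail, level with its plain top, at the middle of the pan's length (x -73.5, y 0, z 116 mm in the pan's frame). The rail has one notch at its own middle, 46 mm wide, 9 mm deep. The rail is clamped up to 30 mm to either side of the pan's middle: the notch's middle lies at y = -30 to +30 mm, not measured, to be seen or felt
- measure_cup: bystander: steel measuring cup with a handle, 78x111x79 mm, origin under it
- mill: bystander: small shaker with a grey cap, 44x44x90 mm, origin under its centre
- spice_jar: bystander: white-capped spice jar, 47x47x98 mm, origin under its centre
- small_vat: bystander: shallow steel vat, 101x152x47 mm, origin under its centre

How it is judged:
By the outcome, as a careful person would: the job done as asked, in the order asked, and still so for the second after the job is handed in, with the robot touching nothing.
It also fails if it takes over 72 s, if anything falls off the work surface, if the arm or the gripper's body presses on something with over 40 N, if the wrist force passes 120 N, or if a joint passes its speed limit or range.

### The arm

A 6-joint arm with a two-finger parallel gripper is mounted at the origin on a cart in front of the work surface, level with it; the furniture and walls round the work are solid. World frame = base frame: x ahead of the robot, y to its left, z up, the work surface at z = 0. Lengths are in m, angles in rad, forces in N, time in s.
With the tool pointing down it reaches from about 0.35 to 0.975 m from the base axis. Payload 4.9 kg.
Tool frame: the origin (TCP) lies on the mounting face of the last link; the fingertips stand 173 mm ahead of it and the grasp point (between the pads) lies 155 mm ahead of it (bot.tip_extent is the z of the fingertips in the tool frame, in m); z points along the fingers, y is the line along which they close (so a half turn about z gives the same grasp; the last joint's range is limited). The gripper opens to 85 mm and grips with 20 to 120 N. Pads are 22 mm wide; open, the fingers measure 114 mm over their backs; the gripper's body (76 mm by 85 mm) begins 54 mm behind the grasp point. The pads swing forward as they close: fully open they stand 13 mm farther back than shut.
Start: joints at [1.091, 0.053, 1.613, -0, 1.476, -0.119], TCP at [0.221, 0.585, 0.405] pointing down, gripper open.
Joint ranges: [-3.01, 3.01], [-1.01, 2.22], [0.06, 2.58], [-1.02, 4.17], [0.09, 2.62], [-3.14, 3.14]. Speed limits (rad/s): [2.57, 2.57, 3.14, 3.14, 3.14, 3.14].

### API

Orientations are given as [roll, pitch, yaw] about the fixed x, y, z axes, in that order (R = Rz(yaw) Ry(pitch) Rx(roll)).
In Python, from workcell import telemetry, optics, bot gives the robot as it stands. The module is installed in compiled form; this text tells all that it offers.
- The arm moves only by the tool step_arm, never from a script. Its argument "commands" is a list of rows, each a list of 7 numbers: the shift along the tool's x, y, z in mm, then the turn, a rotation vector about the tool's x, y, z in rad, then the gripper command: -1 is shut, 1 is fully open, values between are in proportion. In form: [[dx, dy, dz, rx, ry, rz, gripper], ...]. A call has 1 to 5 rows; each row is the pose to reach, as a shift and turn from the pose commanded when the call began, along the tool's axes at that moment; what a row does not reach only later rows make up. A row lasts 1/10 s, in which the tool goes at most 50 mm and 8.59 degrees, less where a joint would pass 70% of its speed; a pose out of reach is approached as far as the arm can. A call with a gripper value outside its range is refused whole. The fingers move at their own pace and stop on an object; "newtons" is the grip in N (left out, the last holds). Time passes only in rows, so rows that repeat a pose let the fingers close. It gives the time, the measured TCP pose, the force, the opening and the grip force at its end, in the units of the state.
- telemetry.observe(): the state, without advancing time (a new reading comes with each control period).
- optics.snapshot(name): name is "side" or "top" or "wrist"; returns (picture, depth): 420x560x3 uint8, blue, green, red; 420x560 float32, m along the optical axis (not along the pixel's ray), 0 where there is no reading.
- optics.camera_info(name): a dict with "intrinsics" (3x3 intrinsics, pixels), "cam_to_world" (4x4, takes a point from camera to world coordinates). Camera axes: x right, y up, looking along -z (the intrinsics and any distortion apply to the point x, -y, -z); pixel columns grow to the right and rows downward; lengths in m; the calibration is good to about 2 mm. A picture is of the moment at which its call begins: read the wrist's pose just before it. camera_info takes no time and is no camera call; for the wrist camera it gives the pose at the moment of the call.
- bot.hand_in(): hands the job in; it is judged then, once.
The state is a dict: "time_s": time; "q": joint angles; "qd": joint speeds; "joint_efforts": joint torques, N m; "eef_pos": TCP position; "eef_rot": TCP orientation; "contact_force": force on the tool from outside, world axes, zero at the start; "ft_torque": the same for the moment, N m; "gripper_width": opening from 0.0 (shut) to 1.0 (fully open); "finger_force": force on a finger pad.
Only numpy, scipy, OpenCV 4.12 (cv2) and the standard library are available. Lean on these libraries where they do the work, as an engineer would, in place of code of your own. Each camera call takes 0.05 s, during which the arm holds its last target. There are 200 camera calls.

## Working session

There is one attempt and no reset: what is moved stays moved. The work goes in short steps, Python scripts to look and compute and a tool call to move; the robot and the scene stay as the last step left them, time stands still between calls to the robot, and variables do not carry over. Pictures are saved under pics/ and viewed, at most 10 in all, crops included, and the job is handed in when it is done.

Besides the shell and the picture viewer there is one more tool, called after "Call:" as name(argument=value, ...) on one line, values as JSON. step_arm: Moves the arm, as the interface text tells. Its arguments: {"type":"object","properties":{"commands":{"type":"array"},"newtons":{"type":"number"}},"required":["commands"]}

```bash
mkdir -p pics
cat > h.py <<'E'
import numpy as np, cv2
from workcell import telemetry, optics, bot
from scipy.spatial.transform import Rotation as R
def snap(n,f):
    i=optics.camera_info(n); p,d=optics.snapshot(n); cv2.imwrite(f'pics/{f}.png',p); np.savez(f'pics/{f}.npz',d=d,K=i['intrinsics'],T=i['cam_to_world']); return p,d,i
def cloud(f):
    z=np.load(f'pics/{f}.npz'); d,K,T=z['d'],z['K'],z['T']; v,u=np.mgrid[:420,:560]
    c=np.stack([(u-K[0,2])/K[0,0]*d,-(v-K[1,2])/K[1,1]*d,-d,np.ones_like(d)],-1)
    w=(c@T.T)[...,:3]; w[d==0]=np.nan; return w
def pose():
    s=telemetry.observe(); return s,np.array(s['eef_pos']),R.from_euler('xyz',s['eef_rot'])
def go(p_world):  # grasp point target -> tool mm
    s,p,r=pose(); return r.inv().apply(np.array(p_world)-p)*1000
E
python3 - <<'E'
from h import *
for n in('top','side'):
    p,d,i=snap(n,n+'0'); print(n,i['intrinsics'],np.round(i['cam_to_world'],3),i.keys())
a=np.hstack([cv2.imread('pics/top0.png')]);print(telemetry.observe())
E
```

```text
top [[477.02303419   0.         270.38234161]
 [  0.         477.02303419 209.22660899]
 [  0.           0.           1.        ]] [[-0.024  0.981 -0.19   0.182]
 [-1.    -0.026 -0.007  0.059]
 [-0.012  0.19   0.982  1.839]
 [ 0.     0.     0.     1.   ]] dict_keys(['intrinsics', 'cam_to_world'])
side [[408.64974318   0.         280.48406036]
 [  0.         408.64974318 206.24756356]
 [  0.           0.           1.        ]] [[ 0.999 -0.014  0.045  0.594]
 [ 0.044  0.655 -0.754 -1.01 ]
 [-0.019  0.756  0.655  1.05 ]
 [ 0.     0.     0.     1.   ]] dict_keys(['intrinsics', 'cam_to_world'])
{'time_s': 0.1, 'q': array([ 1.09100863e+00,  5.32906016e-02,  1.61414498e+00,  3.05776426e-05,
        1.47600492e+00, -1.18976889e-01]), 'qd': array([ 0.00107318, -0.00150796, -0.00317155, -0.001376  ,  0.00115446,
       -0.00086684]), 'joint_efforts': array([ 9.88986267e-05, -3.94905889e+01, -3.71363246e+01, -1.14358388e-04,
        3.98601580e-03,  1.64346454e-05]), 'eef_pos': array([0.22051652, 0.58454771, 0.40359281]), 'eef_rot': array([-3.13976148e+00, -2.49552279e-04,  2.78077870e+00]), 'contact_force': array([ 0.45545673, -0.56351456,  0.20677492]), 'ft_torque': array([ 0.0110961 ,  0.04831824, -0.01963351]), 'finger_force': 0.0, 'gripper_width': 0.9990806651456542}
```

View pics/top0.png

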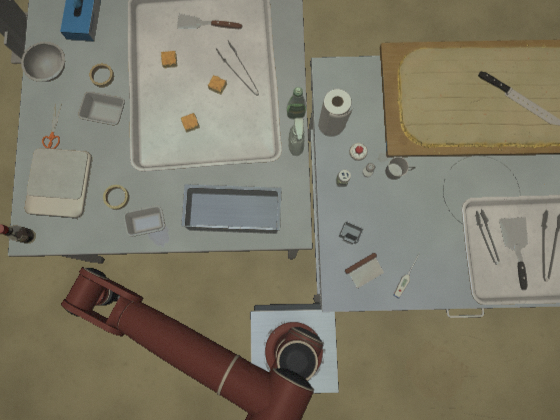

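View pics/side0.png

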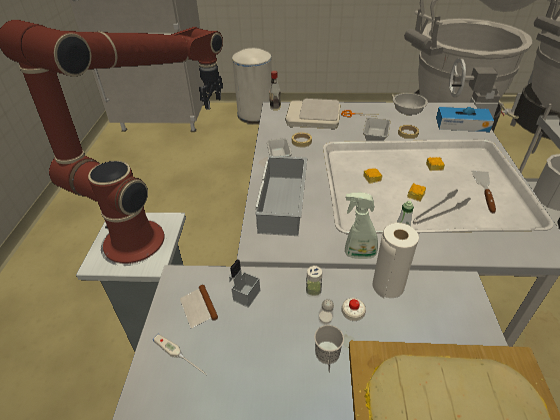

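The top view shows the pan at about (232,209) and the caddy at (350,233). In the side view the pan is at (283,195) and the caddy at (245,285), with the black grip at (236,269). Next I'll enlarge those areas and measure with depth.

Run:
```python
from h import *
t=cv2.imread('pics/top0.png');s=cv2.imread('pics/side0.png')
a=cv2.resize(t[180:255,175:295],(800,500)[:2] and (480,300),interpolation=2);b=cv2.resize(t[213:253,325:377],(320,246),interpolation=2)
c=cv2.resize(s[150:240,250:310],(200,300),interpolation=2);e=cv2.resize(s[255:310,220:265],(245,300),interpolation=2)
m=np.zeros((600,800,3),np.uint8);m[:300,:480]=a;m[:246,480:]=b;m[300:,:200]=c;m[300:,200:445]=e
cv2.imwrite('pics/m.png',m)
w=cloud('top0')
x,y,z=w[...,0],w[...,1],w[...,2]
# caddy
k=np.zeros_like(z,bool);k[215:250,330:372]=1
c=w[k&(z>.03)];print('caddy n',len(c),c.min(0),c.max(0))
g=c[c[:,2]>.08];print('grip',len(g),g.mean(0),g.min(0),g.max(0))
b=c[(c[:,2]>.035)&(c[:,2]<.08)];print(cv2.minAreaRect((b[:,:2]*1000).astype(np.float32)))
k[:]=0;k[180:250,175:295]=1
p=w[k&(z>.09)];print('pan',len(p),np.percentile(p,[1,50,99],axis=0));print(cv2.minAreaRect((p[:,:2]*1000).astype(np.float32)))
h=w[k&(z<.09)];print('table z',np.percentile(h[:,2],[5,50,95]))
w=cloud('side0');k[:]=0;k[255:310,220:265]=1
c=w[k&(w[...,2]>.02)];g=c[c[:,2]>.1];print('side grip',len(g),g.mean(0),g.min(0),g.max(0)); print(cv2.minAreaRect((g[:,:2]*1000).astype(np.float32)))
b=c[c[:,2]<.072];print(cv2.minAreaRect((b[:,:2]*1000).astype(np.float32)),b.min(0),b.max(0))
k[:]=0;k[150:240,250:312]=1;p=w[k&(w[...,2]>.09)];print(cv2.minAreaRect((p[:,:2]*1000).astype(np.float32)),np.percentile(p,[1,50,99],axis=0))
```

```text
caddy n 205 [ 0.38481315 -0.27254049  0.0303891 ] [ 0.4742469  -0.18751908  0.14657949]
grip 90 [ 0.40257221 -0.21449359  0.11396842] [ 0.38623528 -0.23376905  0.08102117] [ 0.41831651 -0.19439897  0.14657949]
((425.86834716796875, -226.49488830566406), (71.84674072265625, 77.41166687011719), 63.49336624145508)
pan 949 [[0.44219999 0.03435577 0.09079709]
 [0.56156654 0.21866008 0.10495689]
 [0.61889107 0.39834314 0.12155331]]
((531.1049194335938, 216.49838256835938), (364.4507751464844, 165.67152404785156), 86.36474609375)
table z [-0.00708516  0.00144163  0.04961315]
side grip 119 [ 0.40748593 -0.22319051  0.12360957] [ 0.39468737 -0.23886152  0.10005696] [ 0.41909382 -0.19913261  0.14118703]
((407.2224426269531, -219.7466583251953), (41.96587371826172, 11.570451736450195), 64.8086929321289)
((426.1683349609375, -227.96206665039062), (77.37356567382812, 75.09321594238281), 64.52897644042969) [ 0.38468999 -0.27667161  0.02002316] [ 0.47400715 -0.18722975  0.07193381]
((530.7967529296875, 217.49488830566406), (371.94561767578125, 162.85205078125), 86.3858642578125) [[0.44325259 0.03208611 0.09036388]
 [0.53787012 0.19721345 0.10242315]
 [0.6195967  0.3998958  0.11608008]]
```

View pics/m.png

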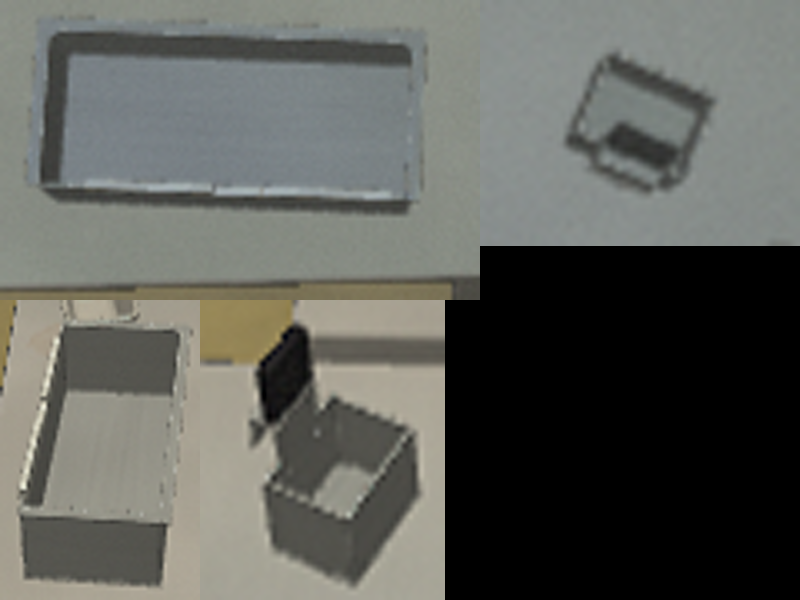

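The pan sits at about (0.531, 0.217) with yaw near -3.6°, and the notch shows faintly. The caddy grip is at about (0.405, -0.219) with yaw near -25°, and the hook faces the robot. I'll look at the pan with the wrist camera on the way to the caddy.

```bash
cat >> h.py <<'E'
def plan(gp,yaw):  # grasp point world, tool yaw deg -> tool-frame shift mm + rotvec
    s,p,r=pose(); t=R.from_euler('xyz',[np.pi,0,np.radians(yaw)]); tp=np.array(gp)-t.apply([0,0,.155])
    print('t',s['time_s'],'shift',np.round(r.inv().apply(tp-p)*1000,1),'rot',np.round((r.inv()*t).as_rotvec(),4),'F',np.round(s['contact_force'],1))
E
python3 - <<'E'
from h import *
i=optics.camera_info('wrist');s,p,r=pose()
T=i['cam_to_world'];print(i['intrinsics'],r.inv().apply(T[:3,3]-p),np.round(r.inv().as_matrix()@T[:3,:3],3))
plan([.44,.22,.30],90)
E
```

```text
[[303.48650918   0.         275.12870165]
 [  0.         303.48650918 214.12137197]
 [  0.           0.           1.        ]] [0.0699215  0.00052235 0.03153008] [[-0.001  0.961  0.276]
 [ 1.     0.001  0.001]
 [ 0.     0.276 -0.961]]
t 0.1 shift [-334.  -263.7  -51. ] rot [-1.80e-03  9.00e-04  1.21e+00] F [ 0.5 -0.6  0.2]
```

Call:
step_arm(commands=[[-37, -29, -6, 0, 0, 0.134, 1], [-74, -58, -12, 0, 0, 0.268, 1], [-111, -88, -17, 0, 0, 0.4, 1], [-148, -117, -23, 0, 0, 0.536, 1], [-185, -146, -29, 0, 0, 0.67, 1]])

```text
time_s: 0.6
eef_pos: [0.3426, 0.3811, 0.4333]
eef_rot: [-3.141, 0.0, 2.106]
contact_force: [0.6, 0.1, 0.0]
gripper_width: 1.0
finger_force: 0.0
```

```bash
python3 -c "
from h import *
plan([.44,.22,.30],90)"
```

```text
t 0.6 shift [-188.3    1.7  -21.6] rot [-6.00e-04  4.00e-04  5.35e-01] F [0.6 0.1 0. ]
```

Call:
step_arm(commands=[[-38, 0, -5, 0, 0, 0.13, 1], [-76, 0, -10, 0, 0, 0.26, 1], [-114, 1, -15, 0, 0, 0.39, 1], [-152, 2, -20, 0, 0, 0.51, 1], [-188, 2, -22, 0, 0, 0.535, 1]])

```text
time_s: 1.1
eef_pos: [0.4411, 0.2211, 0.4559]
eef_rot: [3.141, -0.0, 1.573]
contact_force: [0.4, -0.2, -0.5]
gripper_width: 1.0
finger_force: 0.0
```

Run:
```python
from h import *
p,d,i=snap('wrist','w1')
w=cloud('w1');x,y,z=w[...,0],w[...,1],w[...,2]
k=(z>.085)&(z<.14)&(x>.4)&(x<.66)&(y>0)&(y<.42)
P=w[k];print(k.sum(),cv2.minAreaRect((P[:,:2]*1000).astype(np.float32)))
plan([.403,-.218,.20],64.8)
```

```text
13258 ((530.8695678710938, 217.2158203125), (364.8934631347656, 164.5027313232422), 86.25819396972656)
t 1.15 shift [-435.8  -39.6  102.4] rot [0.003  0.003  0.4383] F [ 1.6 -2.6  0.9]
```

View pics/w1.png

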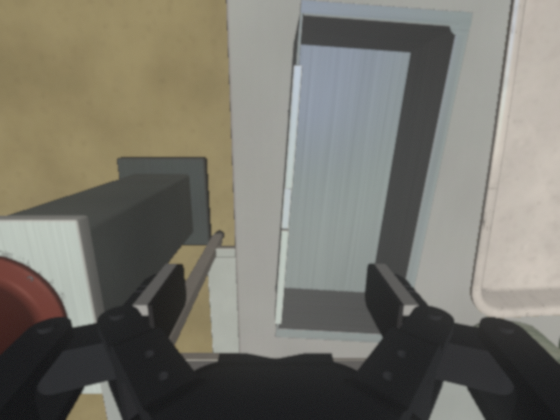

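The wrist view shows the rail running from (297,66) to (278,325), with notch edges near (289,187) and (284,229). I'll convert these to world positions.

Run:
```python
from h import *
z=np.load('pics/w1.npz');K,T,d=z['K'],z['T'],z['d'];w=cloud('w1')
def ray(u,v,h):
    r=T[:3,:3]@[(u-K[0,2])/K[0,0],-(v-K[1,2])/K[1,1],-1]; return T[:3,3]+r*(h-T[2,3])/r[2]
tz=w[...,2][100:300,240:265];print('table',np.nanmedian(tz))
for v in range(60,340,12):
    seg=w[v,262:320]; c=np.where(seg[:,2]>.096)[0]
    print(v,(c.min()+262,c.max()+262,np.round(seg[c].mean(0),4),round(seg[c,2].max(),4)) if len(c) else None)
im=cv2.imread('pics/w1.png');cv2.imwrite('pics/w1c.png',cv2.resize(im[50:340,262:322],None,fx=4,fy=2,interpolation=2))
for u,v in((297,66),(289,187),(284,229),(278,325)):print(ray(u,v,.117))
```

```text
table -0.0005276969756970451
60 (np.int64(296), np.int64(299), array([0.4628, 0.3534, 0.1037]), np.float64(0.1047))
72 (np.int64(293), np.int64(301), array([0.4617, 0.341 , 0.1153]), np.float64(0.1167))
84 (np.int64(292), np.int64(300), array([0.4611, 0.3307, 0.1139]), np.float64(0.1162))
96 (np.int64(291), np.int64(299), array([0.4603, 0.3201, 0.1144]), np.float64(0.1166))
108 (np.int64(289), np.int64(298), array([0.4591, 0.3093, 0.1136]), np.float64(0.1168))
120 (np.int64(289), np.int64(297), array([0.4588, 0.2981, 0.1141]), np.float64(0.1168))
132 (np.int64(288), np.int64(296), array([0.458 , 0.2868, 0.1137]), np.float64(0.1171))
144 (np.int64(288), np.int64(295), array([0.4577, 0.2753, 0.1146]), np.float64(0.1153))
156 (np.int64(287), np.int64(294), array([0.4568, 0.2636, 0.1153]), np.float64(0.1162))
168 (np.int64(286), np.int64(293), array([0.456 , 0.2515, 0.1151]), np.float64(0.1158))
180 (np.int64(285), np.int64(292), array([0.4551, 0.2392, 0.1146]), np.float64(0.1159))
192 (np.int64(284), np.int64(291), array([0.4546, 0.2248, 0.1063]), np.float64(0.1085))
204 (np.int64(283),
[... 476 characters left out ...]
1, 0.1151]), np.float64(0.1165))
276 (np.int64(278), np.int64(285), array([0.4486, 0.1302, 0.115 ]), np.float64(0.1162))
288 (np.int64(276), np.int64(284), array([0.4472, 0.1144, 0.1138]), np.float64(0.1162))
300 (np.int64(276), np.int64(283), array([0.4465, 0.0993, 0.1145]), np.float64(0.1162))
312 (np.int64(275), np.int64(282), array([0.4455, 0.0832, 0.1141]), np.float64(0.1161))
324 (np.int64(276), np.int64(280), array([0.4448, 0.0581, 0.102 ]), np.float64(0.1052))
336 (np.int64(276), np.int64(319), array([0.4693, 0.0426, 0.1044]), np.float64(0.1059))
[0.46150525 0.34577196 0.117     ]
[0.45563511 0.23231364 0.117     ]
[0.45090359 0.18678455 0.117     ]
[0.44490427 0.06758156 0.117     ]
```

View pics/w1c.png

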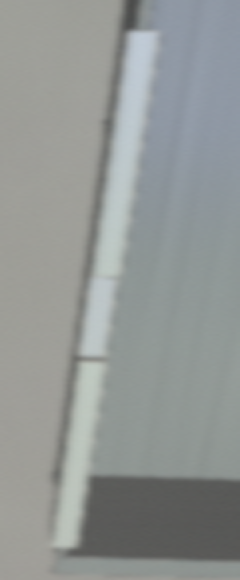

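The rail is clear: centre line x = 0.4532 + 0.063·(y − 0.207), top at z ≈ 0.116, notch from y ≈ 0.186 to 0.232 (middle ≈ 0.208), yaw −3.6°. Now to the caddy.

Call:
step_arm(commands=[[-49, -4, 0, 0, 0, 0.05, 1], [-98, -8, 0, 0, 0, 0.1, 1], [-147, -12, 0, 0, 0, 0.15, 1], [-196, -16, 10, 0, 0, 0.2, 1], [-244, -20, 20, 0, 0, 0.25, 1]])

```text
time_s: 1.65
eef_pos: [0.4211, -0.023, 0.4355]
eef_rot: [3.14, -0.0, 1.324]
contact_force: [0.6, -0.0, 0.1]
gripper_width: 1.002
finger_force: 0.0
```

```bash
python3 -c "
from h import *
plan([.403,-.218,.20],64.8)"
```

```text
t 1.65 shift [-193.5   30.    80.5] rot [ 0.0011 -0.0002  0.1934] F [ 0.6 -0.   0.1]
```

Call:
step_arm(commands=[[-45, 7, 5, 0, 0, 0.06, 1], [-90, 14, 20, 0, 0, 0.12, 1], [-135, 21, 45, 0, 0, 0.18, 1], [-175, 27, 68, 0, 0, 0.193, 1], [-193, 30, 80, 0, 0, 0.193, 1]])

```text
time_s: 2.15
eef_pos: [0.4028, -0.2182, 0.3529]
eef_rot: [-3.138, -0.0, 1.129]
contact_force: [0.2, 0.4, -0.8]
gripper_width: 1.0
finger_force: 0.0
```

Run:
```python
from h import *
p,d,i=snap('wrist','w2')
w=cloud('w2');x,y,z=w[...,0],w[...,1],w[...,2]
k=(x>.36)&(x<.50)&(y>-.29)&(y<-.16)&(z<.16)
g=k&(z>.1)&(p.max(-1)<70);P=w[g];print(g.sum(),P.min(0),P.max(0),cv2.minAreaRect((P[:,:2]*1000).astype(np.float32)))
t=P[P[:,2]>P[:,2].max()-.006];print('top',cv2.minAreaRect((t[:,:2]*1000).astype(np.float32)))
b=w[k&(z>.055)&(z<.075)];print('box',cv2.minAreaRect((b[:,:2]*1000).astype(np.float32)))
plan([.405,-.218,.117],64.8)
```

```text
978 [ 0.39605019 -0.23378826  0.1007976 ] [ 0.41893437 -0.19780293  0.14142861] ((407.4631652832031, -215.76580810546875), (38.095558166503906, 9.797687530517578), 64.73233795166016)
top ((407.4833068847656, -215.77647399902344), (38.09857940673828, 9.783550262451172), 64.57952117919922)
box ((425.5183410644531, -226.1851806640625), (72.51629638671875, 74.84072875976562), 64.3460693359375)
t 2.2 shift [ 1.9  2.3 79.3] rot [-0.0059  0.0005 -0.0023] F [-2.2 -1.2 -1. ]
```

View pics/w2.png

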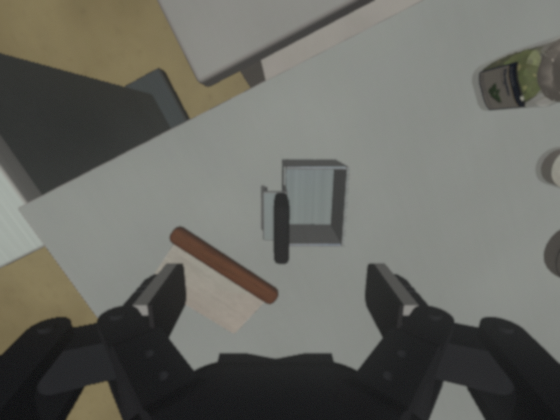

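The wrist view shows the grip at (281,228), centred at (0.407, −0.216) with yaw 64.6°. Going down to it.

```bash
python3 -c "
from h import *
plan([.4073,-.216,.117],64.7)"
```

```text
t 2.2 shift [ 4.7  3.6 79.3] rot [-0.0059  0.0005 -0.0006] F [-2.2 -1.2 -1. ]
```

Call:
step_arm(commands=[[5, 4, 20, 0, 0, 0, 1], [5, 4, 40, 0, 0, 0, 1], [5, 4, 60, 0, 0, 0, 1], [5, 4, 79, 0, 0, 0, 1], [5, 4, 79, 0, 0, 0, 1]])

```text
time_s: 2.7
eef_pos: [0.4089, -0.2118, 0.2736]
eef_rot: [-3.135, -0.001, 1.133]
contact_force: [-0.2, 1.0, -0.6]
gripper_width: 0.996
finger_force: 0.0
```

```bash
python3 -c "
from h import *
plan([.4073,-.216,.117],64.7)"
```

```text
t 2.7 shift [-4.5  0.4  1.6] rot [-0.0064 -0.0015  0.0042] F [-0.2  1.  -0.6]
```

Call:
step_arm(commands=[[-4, 0, 2, -0.006, 0, 0, 1], [-4, 0, 2, -0.006, 0, 0, 0], [-4, 0, 2, -0.006, 0, 0, -0.6], [-4, 0, 2, -0.006, 0, 0, -1], [-4, 0, 2, -0.006, 0, 0, -1]], newtons=50)

```text
time_s: 3.2
eef_pos: [0.4083, -0.2169, 0.2754]
eef_rot: [3.135, 0.0, 1.133]
contact_force: [0.5, 0.5, 0.6]
gripper_width: 0.332
finger_force: 0.0
```

Call:
step_arm(commands=[[0, 0, 0, 0, 0, 0, -1], [0, 0, 0, 0, 0, 0, -1], [0, 0, 0, 0, 0, 0, -1], [0, 0, 0, 0, 0, 0, -1]])

```text
time_s: 3.6
eef_pos: [0.4079, -0.2166, 0.2742]
eef_rot: [3.137, -0.0, 1.133]
contact_force: [0.0, 0.8, -2.2]
gripper_width: 0.11
finger_force: 51.7
```

```bash
python3 -c "
from h import *
plan([.4073,-.216,.117],64.7)"
```

```text
t 3.6 shift [ 0.3 -0.8  2.2] rot [ 0.0049 -0.0002  0.0036] F [ 0.   0.8 -2.2]
```

Gripped at 9.4 mm. Lifting now.

Call:
step_arm(commands=[[0, 0, -10, 0, 0, 0, -1], [0, 0, -35, 0, 0, 0, -1], [0, 0, -70, 0, 0, 0, -1], [0, 0, -110, 0, 0, 0, -1], [0, 0, -145, 0, 0, 0, -1]])

```text
time_s: 4.1
eef_pos: [0.4071, -0.2162, 0.4221]
eef_rot: [3.134, 0.0, 1.133]
contact_force: [0.9, 0.2, -2.2]
gripper_width: 0.109
finger_force: 51.7
```

Run:
```python
from h import *
# grip centre target: hook_under over rail; hang point
yp=-3.6
def gt(y,dz):
    x=.4532+.0628*(y-.207); c=R.from_euler('z',yp,degrees=True)
    hp=np.array([x,y,.116]); off=c.apply([-.030+.0345,0,.113-.086+dz]); return hp+off
print(gt(.130,.12),gt(.130,0)); plan(gt(.130,.12),86.4)
```

```text
[0.45285552 0.12971744 0.263     ] [0.45285552 0.12971744 0.143     ]
t 4.1 shift [ 332.7 -105.3    3.3] rot [ 0.0071  0.0016 -0.3751] F [ 0.9  0.2 -2.2]
```

Call:
step_arm(commands=[[25, -8, 0, 0.001, 0, -0.04, -1], [65, -21, 0, 0.002, 0, -0.09, -1], [105, -33, 0, 0.003, 0, -0.14, -1], [145, -46, 0, 0.004, 0, -0.19, -1], [185, -59, 0, 0.004, 0, -0.23, -1]])

```text
time_s: 4.6
eef_pos: [0.432, -0.0223, 0.4199]
eef_rot: [3.139, 0.001, 1.364]
contact_force: [0.7, 0.2, -2.9]
gripper_width: 0.105
finger_force: 51.6
```

Run:
```python
from h import *
plan([.4529,.1297,.263],86.4)
```

```text
t 4.6 shift [153.  -10.8   1.8] rot [ 0.0027  0.0011 -0.1439] F [ 0.7  0.2 -2.9]
```

Call:
step_arm(commands=[[40, -3, 0, 0.001, 0, -0.04, -1], [80, -6, 0, 0.001, 0, -0.09, -1], [115, -8, 0, 0.002, 0, -0.12, -1], [140, -10, 1, 0.002, 0, -0.144, -1], [153, -11, 1, 0.002, 0, -0.144, -1]])

```text
time_s: 5.1
eef_pos: [0.453, 0.1299, 0.4184]
eef_rot: [-3.141, 0.001, 1.509]
contact_force: [-0.2, -1.1, -3.4]
gripper_width: 0.11
finger_force: 51.6
```

Call:
step_arm(commands=[[0, 0, 0, 0, 0, 0, -1], [0, 0, 0, 0, 0, 0, -1]])

```text
time_s: 5.3
eef_pos: [0.4532, 0.1276, 0.4183]
eef_rot: [-3.141, 0.002, 1.506]
contact_force: [0.5, -0.0, -4.0]
gripper_width: 0.111
finger_force: 51.6
```

Run:
```python
from h import *
plan([.4529,.1297,.263],86.4)
p,d,i=snap('wrist','w3');s,q,r=pose();snap('side','s3')
w=cloud('w3');P=(w-q)@r.as_matrix()  # tool frame
im=cv2.resize(p,(800,600));cv2.imwrite('pics/w3b.png',im)
# side crop
a=cv2.imread('pics/side0.png');b=cv2.imread('pics/s3.png');cv2.imwrite('pics/s3c.png',cv2.resize(b[80:250,210:330],None,fx=4,fy=3.4,interpolation=2))
```

```text
t 5.3 shift [ 2.1 -0.4  0.3] rot [-0.0004  0.0019 -0.0017] F [ 0.5 -0.  -4. ]
```

View pics/w3b.png

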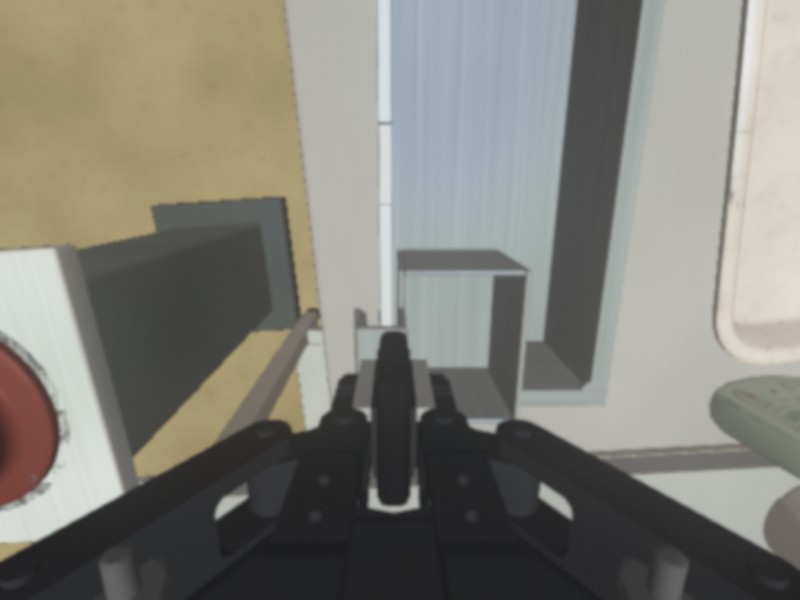

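The wrist view shows the caddy held square, with the rail running between lip and neck (cols ~378–392 of the enlarged picture) and the notch at rows 123–203. I'll check the rail against the hook in this same frame.

Run:
```python
from h import *
s,q,r=pose()
w=cloud('w3');P=(w-q)@r.as_matrix()*1000
z=w[...,2]
m=(z>.11)&(z<.122)&(np.abs(P[...,1])<25);m[230:]=0
for v in range(20,225,25):
    c=np.where(m[v])[0]
    if len(c):print(v,c.min(),c.max(),np.round([P[v,c.min()],P[v,c.max()]],1).tolist())
# bridge/lip/box in tool frame
for v in (232,240,255,262,200,210):
    print(v,[(u,np.round(P[v,u],0).tolist()) for u in range(246,300,4)] if v>230 else [(u,np.round(P[v,u],0).tolist()) for u in (276,280,284,300,340,360,364,368)])
```

```text
20 264 273 [[151.7, -8.8, 303.1], [151.5, -1.7, 302.4]]
45 265 274 [[134.1, -8.2, 303.4], [134.1, -1.0, 303.5]]
70 265 274 [[115.7, -8.4, 303.1], [115.7, -1.0, 303.5]]
145 266 274 [[55.6, -8.1, 303.8], [55.7, -1.1, 303.3]]
170 266 274 [[33.9, -8.2, 302.8], [33.9, -1.1, 303.0]]
195 266 274 [[11.1, -8.4, 302.8], [10.9, -1.1, 303.9]]
220 266 274 [[-13.6, -8.7, 305.3], [-13.0, -1.1, 303.6]]
232 [(246, [-65.0, -39.0, 418.0]), (250, [18.0, -13.0, 181.0]), (254, [18.0, -11.0, 181.0]), (258, [19.0, -9.0, 180.0]), (262, [18.0, -7.0, 181.0]), (266, [18.0, -5.0, 180.0]), (270, [19.0, -3.0, 179.0]), (274, [20.0, -1.0, 177.0]), (278, [20.0, 1.0, 177.0]), (282, [19.0, 3.0, 180.0]), (286, [-12.0, 9.0, 268.0]), (290, [-12.0, 12.0, 268.0]), (294, [-12.0, 15.0, 268.0]), (298, [-13.0, 19.0, 269.0])]
240 [(246, [-76.0, -40.0, 417.0]), (250, [14.0, -13.0, 180.0]), (254, [nan, nan, nan]), (258, [14.0, -9.0, 180.0]), (262, [14.0, -7.0, 179.0]), (266, [17.0, -5.0, 172.0]), (270, [19.0, -3.0, 166.0]), (274, [20.0, -1.0, 165.0]), (278, [20.0, 1.0, 166.0]), (282, [19.0, 3.0, 167.0]), (286, [-20.0, 9.0, 269.0])
[... 627 characters left out ...]
), (266, [19.0, -4.0, 143.0]), (270, [20.0, -2.0, 140.0]), (274, [20.0, -1.0, 141.0]), (278, [20.0, 1.0, 141.0]), (282, [20.0, 3.0, 141.0]), (286, [19.0, 4.0, 143.0]), (290, [12.0, 7.0, 158.0]), (294, [12.0, 8.0, 158.0]), (298, [12.0, 10.0, 159.0])]
200 [(276, [-21.0, 1.0, 416.0]), (280, [29.0, 3.0, 209.0]), (284, [14.0, 7.0, 269.0]), (300, [15.0, 20.0, 268.0]), (340, [15.0, 52.0, 269.0]), (360, [25.0, 56.0, 225.0]), (364, [27.0, 56.0, 217.0]), (368, [29.0, 56.0, 209.0])]
210 [(276, [-34.0, 1.0, 416.0]), (280, [22.0, 3.0, 210.0]), (284, [6.0, 7.0, 268.0]), (300, [6.0, 20.0, 269.0]), (340, [6.0, 52.0, 269.0]), (360, [19.0, 55.0, 223.0]), (364, [20.0, 56.0, 217.0]), (368, [22.0, 56.0, 210.0])]
```

The rail spans tool-y −8.7 to −0.8, inside the gap of −11 to +2, so it is centred within 0.3 mm. Contact is expected about 118 mm down. Descending.

Call:
step_arm(commands=[[0, 0, 15, 0, 0, 0, -1], [0, 0, 40, 0, 0, 0, -1], [0, 0, 65, 0, 0, 0, -1], [0, 0, 82, 0, 0, 0, -1], [0, 0, 90, 0, 0, 0, -1]])

```text
time_s: 5.9
eef_pos: [0.4522, 0.1272, 0.3248]
eef_rot: [-3.136, 0.002, 1.505]
contact_force: [-0.4, 0.1, -2.2]
gripper_width: 0.112
finger_force: 51.6
```

Call:
step_arm(commands=[[0, 0, 4, 0, 0, 0, -1], [0, 0, 8, 0, 0, 0, -1], [0, 0, 12, 0, 0, 0, -1], [0, 0, 16, 0, 0, 0, -1], [0, 0, 20, 0, 0, 0, -1]])

```text
time_s: 6.4
eef_pos: [0.4534, 0.128, 0.3085]
eef_rot: [3.141, 0.001, 1.507]
contact_force: [-0.6, 0.2, -3.6]
gripper_width: 0.109
finger_force: 51.6
```

Run:
```python
from h import *
plan([.4529,.1297,.143],86.4)
s,q,r=pose();p,d,i=snap('wrist','w4');w=cloud('w4');P=(w-q)@r.as_matrix()*1000
z=w[...,2];m=(z>.108)&(z<.122)&(np.abs(P[...,1])<25)&(P[...,0]>30)
for v in range(20,225,25):
    c=np.where(m[v])[0]
    if len(c):print(v,c.min(),c.max(),np.round([P[v,c.min()],P[v,c.max()]],1).tolist())
```

```text
t 6.4 shift [ 1.7 -0.6 10.5] rot [ 0.0009  0.0008 -0.0012] F [-0.6  0.2 -3.6]
20 256 272 [[118.4, -8.8, 192.6], [118.5, -1.3, 193.0]]
45 256 272 [[108.3, -9.1, 194.0], [108.1, -1.4, 193.2]]
170 258 272 [[48.5, -9.0, 193.1], [48.1, -1.6, 195.8]]
195 259 272 [[34.7, -8.8, 193.7], [34.6, -1.7, 194.3]]
```

Call:
step_arm(commands=[[0, -0.5, 1, 0, 0, 0, -1], [0, -0.5, 2, 0, 0, 0, -1], [0, -0.5, 3, 0, 0, 0, -1], [0, -0.5, 4, 0, 0, 0, -1], [0, -0.5, 5, 0, 0, 0, -1]])

```text
time_s: 6.95
eef_pos: [0.4527, 0.128, 0.3032]
eef_rot: [-3.141, 0.001, 1.507]
contact_force: [0.3, 0.5, -2.9]
gripper_width: 0.11
finger_force: 51.6
```

Call:
step_arm(commands=[[0, 0, 0.7, 0, 0, 0, -1], [0, 0, 1.4, 0, 0, 0, -1], [0, 0, 2, 0, 0, 0, -1], [0, 0, 2, 0, 0, 0, -1]])

```text
time_s: 7.35
eef_pos: [0.4526, 0.128, 0.301]
eef_rot: [-3.141, 0.001, 1.507]
contact_force: [0.1, 0.8, -2.9]
gripper_width: 0.108
finger_force: 51.6
```

Call:
step_arm(commands=[[0, 0, 0.5, 0, 0, 0, -1], [0, 0, 1, 0, 0, 0, -1], [0, 0, 1, 0, 0, 0, -1]])

```text
time_s: 7.65
eef_pos: [0.4527, 0.128, 0.3003]
eef_rot: [-3.141, 0.001, 1.507]
contact_force: [0.4, -0.6, -2.2]
gripper_width: 0.11
finger_force: 51.9
```

Call:
step_arm(commands=[[0, 0, 0.5, 0, 0, 0, -1], [0, 0, 1, 0, 0, 0, -1], [0, 0, 1, 0, 0, 0, -1]])

```text
time_s: 7.95
eef_pos: [0.4529, 0.1281, 0.3002]
eef_rot: [3.141, 0.001, 1.507]
contact_force: [-4.6, -0.2, 4.9]
gripper_width: 0.109
finger_force: 52.8
```

Contact at TCP z = 0.300, resting on the plain top. I'll ease off a little.

Call:
step_arm(commands=[[0, 0, -0.5, 0, 0, 0, -1], [0, 0, -0.5, 0, 0, 0, -1]])

```text
time_s: 8.15
eef_pos: [0.4528, 0.128, 0.3002]
eef_rot: [3.141, 0.001, 1.507]
contact_force: [-2.5, -0.1, 5.0]
gripper_width: 0.109
finger_force: 52.6
```

Run:
```python
from h import *
for _ in range(3):
    s,q,r=pose();snap('wrist','w5');s,q,r=pose();print(np.round(s['contact_force'],1),np.round(s['ft_torque'],2))
w=cloud('w5');P=(w-q)@r.as_matrix()*1000
z=w[...,2];m=(z>.108)&(z<.122)&(np.abs(P[...,1])<25)&(P[...,0]>30)
for v in range(20,225,25):
    c=np.where(m[v])[0]
    if len(c):print(v,c.min(),c.max(),np.round([P[v,c.min()],P[v,c.max()]],1).tolist())
# slide direction in tool frame to notch centre
print(r.inv().apply(np.array([.0628,1,0])/np.hypot(1,.0628)))
plan([.4529,.208,.145],86.4)
```

```text
[-1.5 -1.3  5.8] [-0.09  0.56  0.04]
[-2.2 -1.   5.4] [-0.08  0.55  0.02]
[-3.4 -1.1  5.1] [-0.09  0.55  0.07]
20 256 273 [[116.0, -8.3, 184.6], [116.2, -0.8, 185.4]]
45 256 273 [[106.4, -8.6, 185.9], [106.2, -0.8, 185.2]]
170 259 273 [[49.5, -8.1, 184.9], [49.5, -1.0, 185.3]]
195 259 273 [[36.7, -8.3, 184.8], [36.7, -1.1, 184.7]]
[ 9.99998720e-01 -1.28669938e-03 -9.51332588e-04]
t 8.3 shift [79.8 -5.1  0.1] rot [ 0.0005  0.001  -0.0012] F [-3.4 -1.1  5.1]
```

Call:
step_arm(commands=[[3, 0, 0, 0, 0, 0, -1], [7, 0, 0, 0, 0, 0, -1], [11, 0, 0, 0, 0, 0, -1], [15, 0, 0, 0, 0, 0, -1], [19, 0, 0, 0, 0, 0, -1]])

```text
time_s: 8.8
eef_pos: [0.4543, 0.1472, 0.3002]
eef_rot: [3.14, 0.002, 1.507]
contact_force: [0.1, -3.4, 5.9]
gripper_width: 0.11
finger_force: 52.9
```

Call:
step_arm(commands=[[4, 0, 0, 0, 0, 0, -1], [8, 0, 0, 0, 0, 0, -1], [12, 0, 0, 0, 0, 0, -1], [16, 0, 0, 0, 0, 0, -1], [20, 0, 0, 0, 0, 0, -1]])

```text
time_s: 9.3
eef_pos: [0.4555, 0.1672, 0.3002]
eef_rot: [3.14, 0.002, 1.507]
contact_force: [-0.6, -3.2, 6.3]
gripper_width: 0.108
finger_force: 52.9
```

Run:
```python
from h import *
snap('wrist','w6');s,q,r=pose();print(np.round(s['contact_force'],1),np.round(s['ft_torque'],2))
w=cloud('w6');P=(w-q)@r.as_matrix()*1000
z=w[...,2];m=(z>.095)&(z<.122)&(P[...,1]>-10)&(P[...,1]<0)&(P[...,0]>22)
for v in range(5,235,6):
    c=np.where(m[v])[0]
    if len(c):
        print(v,c.min(),c.max(),np.round(P[v,c].mean(0),1).tolist(),np.round(w[v,c].mean(0),4))
```

```text
[ 0.4 -3.3  4.9] [-0.37  0.1   0.02]
5 255 272 [121.3, -4.9, 185.0] [0.4586 0.2888 0.1151]
11 255 272 [119.0, -4.9, 184.9] [0.4584 0.2865 0.1152]
17 255 272 [116.7, -4.9, 185.1] [0.4582 0.2843 0.115 ]
23 255 272 [114.3, -4.9, 184.8] [0.4581 0.2818 0.1153]
29 255 272 [112.0, -5.0, 185.0] [0.4579 0.2795 0.1151]
35 255 272 [109.6, -5.2, 185.2] [0.4575 0.2772 0.1149]
41 256 272 [107.2, -4.8, 185.1] [0.4577 0.2748 0.1151]
47 257 272 [104.7, -4.6, 184.8] [0.4578 0.2723 0.1153]
53 256 272 [102.3, -4.9, 185.0] [0.4574 0.2699 0.1151]
59 256 272 [99.7, -4.9, 184.8] [0.4572 0.2673 0.1153]
65 256 273 [97.4, -4.7, 185.9] [0.4572 0.265  0.1142]
71 256 273 [94.9, -4.7, 185.8] [0.457  0.2625 0.1143]
77 256 273 [92.3, -4.8, 186.1] [0.4569 0.2599 0.1141]
83 256 273 [89.7, -4.8, 185.7] [0.4567 0.2573 0.1144]
89 256 273 [87.1, -4.8, 186.0] [0.4565 0.2547 0.1142]
95 257 273 [84.4, -4.6, 185.6] [0.4565 0.252  0.1145]
101 257 273 [81.7, -4.6, 185.4] [0.4563 0.2493 0.1147]
107 257 273 [79.0, -4.7, 185.2] [0.4561 0.2466 0.1149]
113 257 273 [76.3, -4.7, 185.3] [0.4559 0.2439 0.1148]
119 257 273 [73.5, -4.7, 1
[... 208 characters left out ...]
1.8, -4.9, 193.9] [0.4548 0.2294 0.1063]
149 258 273 [58.7, -4.9, 193.9] [0.4546 0.2264 0.1062]
155 259 273 [55.6, -4.7, 193.6] [0.4546 0.2233 0.1065]
161 259 273 [52.5, -4.7, 193.9] [0.4544 0.2202 0.1063]
167 259 273 [49.3, -4.7, 194.0] [0.4542 0.217  0.1061]
173 259 273 [46.1, -4.8, 194.1] [0.4539 0.2138 0.106 ]
179 259 273 [42.8, -4.8, 194.0] [0.4537 0.2105 0.1061]
185 259 273 [39.6, -4.8, 193.8] [0.4535 0.2073 0.1063]
191 259 273 [36.2, -4.9, 194.1] [0.4532 0.204  0.106 ]
197 259 273 [33.0, -4.9, 193.8] [0.453  0.2007 0.1064]
203 259 273 [29.5, -4.9, 194.1] [0.4527 0.1972 0.1061]
209 259 273 [26.2, -4.9, 193.8] [0.4525 0.1939 0.1064]
215 260 273 [22.7, -4.7, 193.7] [0.4525 0.1905 0.1064]
```

Notch far edge is at tool-x ≈ 63.5, so its centre is about 40.5 mm ahead. Continuing the slide.

Call:
step_arm(commands=[[4, 0, 0, 0, 0, 0, -1], [8, 0, 0, 0, 0, 0, -1], [12, 0, 0, 0, 0, 0, -1], [16, 0, 0, 0, 0, 0, -1], [20, 0, 0, 0, 0, 0, -1]])

```text
time_s: 9.85
eef_pos: [0.4567, 0.1871, 0.3]
eef_rot: [3.141, 0.002, 1.507]
contact_force: [-0.2, -3.7, 5.5]
gripper_width: 0.108
finger_force: 52.8
```

Call:
step_arm(commands=[[3, 0, 0, 0, 0, 0, -1], [6, 0, 0, 0, 0, 0, -1], [9, 0, 0, 0, 0, 0, -1], [12, 0, 0, 0, 0, 0, -1], [15, 0, 0, 0, 0, 0, -1]])

```text
time_s: 10.35
eef_pos: [0.4575, 0.202, 0.2998]
eef_rot: [3.141, 0.002, 1.507]
contact_force: [-0.2, -3.5, 5.4]
gripper_width: 0.109
finger_force: 52.8
```

Call:
step_arm(commands=[[1, 0, 0, 0, 0, 0, -1], [2, 0, 0, 0, 0, 0, -1], [3, 0, 0.2, 0, 0, 0, -1], [3.5, 0, 0.3, 0, 0, 0, -1]])

```text
time_s: 10.75
eef_pos: [0.457, 0.2057, 0.2979]
eef_rot: [-3.139, -0.0, 1.506]
contact_force: [0.7, 0.6, -3.6]
gripper_width: 0.11
finger_force: 51.7
```

Force fell to the free weight and the hand sank 2 mm, so the caddy is over the notch. Lowering now.

Call:
step_arm(commands=[[0.7, 0, 1, 0, 0, 0, -1], [1, 0, 2, 0, 0, 0, -1], [1, 0, 3, 0, 0, 0, -1], [1, 0, 3.5, 0, 0, 0, -1]])

```text
time_s: 11.15
eef_pos: [0.4575, 0.2064, 0.2952]
eef_rot: [-3.14, 0.001, 1.507]
contact_force: [0.1, 0.5, -2.3]
gripper_width: 0.109
finger_force: 51.7
```

Call:
step_arm(commands=[[0, 0, 1, 0, 0, 0, -1], [0, 0, 2, 0, 0, 0, -1], [0, 0, 2.5, 0, 0, 0, -1], [0, 0, 2.5, 0, 0, 0, -1]])

```text
time_s: 11.55
eef_pos: [0.4576, 0.2063, 0.2932]
eef_rot: [-3.141, 0.001, 1.507]
contact_force: [-0.5, 0.1, -2.7]
gripper_width: 0.111
finger_force: 51.7
```

Expected seat is at z ≈ 0.291.

Call:
step_arm(commands=[[0, 0, 0.6, 0, 0, 0, -1], [0, 0, 1.2, 0, 0, 0, -1], [0, 0, 1.2, 0, 0, 0, -1]])

```text
time_s: 11.85
eef_pos: [0.4576, 0.2063, 0.292]
eef_rot: [-3.141, 0.001, 1.507]
contact_force: [0.8, -0.6, -4.0]
gripper_width: 0.113
finger_force: 51.7
```

Call:
step_arm(commands=[[0, 0, 0.6, 0, 0, 0, -1], [0, 0, 1.2, 0, 0, 0, -1], [0, 0, 1.2, 0, 0, 0, -1]])

```text
time_s: 12.15
eef_pos: [0.4578, 0.2064, 0.2913]
eef_rot: [-3.142, 0.001, 1.507]
contact_force: [-0.6, -0.5, -0.6]
gripper_width: 0.11
finger_force: 52.1
```

Call:
step_arm(commands=[[0, 0, 0.5, 0, 0, 0, -1], [0, 0, 0.5, 0, 0, 0, -1]])

```text
time_s: 12.35
eef_pos: [0.4579, 0.2064, 0.2912]
eef_rot: [3.141, 0.001, 1.507]
contact_force: [-3.0, -0.7, 4.6]
gripper_width: 0.112
finger_force: 52.7
```

Seated 9 mm below the plain-top contact height, with a light +4.6 N. Releasing.

Call:
step_arm(commands=[[0, 0, -0.3, 0, 0, 0, -0.75], [0, 0, -0.3, 0, 0, 0, -0.6], [0, 0, -0.3, 0, 0, 0, -0.4], [0, 0, -0.3, 0, 0, 0, -0.2], [0, 0, -0.3, 0, 0, 0, -0.2]], newtons=20)

```text
time_s: 12.85
eef_pos: [0.4577, 0.2064, 0.2906]
eef_rot: [-3.141, 0.001, 1.507]
contact_force: [-0.0, -0.4, -0.8]
gripper_width: 0.4
finger_force: 0.0
```

Call:
step_arm(commands=[[0, 0, -5, 0, 0, 0, -0.2], [0, 0, -15, 0, 0, 0, -0.2], [0, 0, -35, 0, 0, 0, -0.2], [0, 0, -65, 0, 0, 0, 0], [0, 0, -105, 0, 0, 0, 0]])

```text
time_s: 13.35
eef_pos: [0.4572, 0.2063, 0.3958]
eef_rot: [-3.139, 0.002, 1.507]
contact_force: [1.7, 0.5, 0.9]
gripper_width: 0.498
finger_force: 0.0
```

Run:
```python
from h import *
s,q,r=pose();print(s['contact_force'])
p,d,i=snap('wrist','w7');b,_,_=snap('side','s7')
m=np.zeros((420,760,3),np.uint8);m[:,:460]=p[:,60:520];m[:,460:]=cv2.resize(b[130:250,245:330],(300,420),interpolation=2);cv2.imwrite('pics/fin.png',m)
w=cloud('w7');x,y,z=w[...,0],w[...,1],w[...,2]
k=(x>.4)&(x<.58)&(y>.14)&(y<.28)
g=w[k&(z>.12)&(z<.17)&(p.max(-1)<70)];print('grip',len(g),g.mean(0),g.max(0)-g.min(0),g[:,2].max())
k=(z>.085)&(z<.14)&(x>.4)&(x<.66)&(y>0)&(y<.42)
c=w[(x>.425)&(x<.45)&(y>.17)&(y<.25)&(z>.08)];print('lip',len(c),np.percentile(c[:,2],[50,95]) if len(c) else 0)
c=w[(x>.449)&(x<.458)&(y>.1)&(y<.17)&(z>.1)];print('rail',np.median(c,0))
```

```text
[1.72573511 0.51569786 0.93856314]
grip 700 [0.45979416 0.21018691 0.15273478] [0.01061225 0.03719472 0.03635793] 0.1575850278269365
lip 10174 [0.30210393 0.3205866 ]
rail [0.45098397 0.14561488 0.11533367]
```

View pics/fin.png

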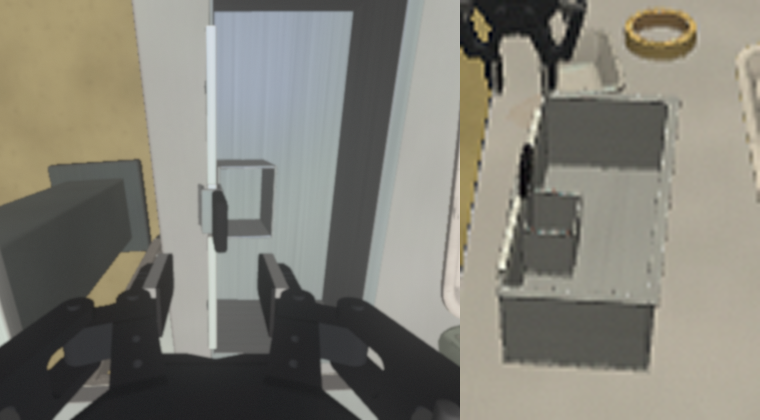

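The picture shows the caddy hanging inside the pan, with its bridge in the notch at (208,205). The grip top is at 0.1576 m against 0.157 m expected when seated, and the gripper is clear.

```bash
python3 -c "
from h import *
print(bot.hand_in())"
```

```text
the job is handed in; nothing more can be done
None
```

I hooked the caddy on the plain rail about 80 mm to one side, slid it lightly into the notch, released it fully seated with the gripper clear, and handed the job in at about 13.5 s.

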